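# Fetch the two lids from behind the tall caddies

## Robot

A 6-joint arm with a two-finger parallel gripper is mounted at the origin on the work surface. World frame = base frame: x ahead of the robot, y to its left, z up, the work surface at z = 0. Lengths are in mm, angles in rad, forces in N, time in s.
With the tool pointing down it reaches from about 300 to 775 mm from the base axis. Payload 14.6 kg.
Tool frame: the origin (TCP) lies at the very end of the fingers, on their centre line; the grasp point (between the pads) lies 19 mm behind it; z points along the fingers, y is the line along which they close (so a half turn about z gives the same grasp; the last joint's range is limited). The gripper opens to 94 mm and grips with 3 to 60 N. Pads are 16 mm wide; open, the fingers measure 119 mm over their backs; the gripper's body (75 mm by 177 mm) begins 78 mm behind the grasp point.
Start: joints at [1.199, 0.3, 1.521, -0, 1.321, -0.067], TCP at [165.054, 524.639, 205.446] pointing down, gripper open.
Joint ranges: [-3.03, 3.03], [-0.79, 2.21], [0.23, 2.52], [-1.04, 4.18], [0, 3.07], [-2.55, 2.55]. Speed limits (rad/s): [2.22, 2.22, 2.57, 3.14, 3.14, 3.14].

## Interface

Orientations are given as [roll, pitch, yaw] about the fixed x, y, z axes, in that order (R = Rz(yaw) Ry(pitch) Rx(roll)).
In Python, from cell import manip, eyes, ticket gives the robot as it stands. The module is installed in compiled form; this text tells all that it offers.
- The arm moves only by the tool arm_command, never from a script. Its argument "plan" is a list of rows, each a list of 5 numbers: the opening, from -1 (shut) to 1 (fully open), then the shift along the tool's x, y, z in m, then the turn about the tool's z in rad. In form: [[jaw, dx, dy, dz, roll], ...]. A call has 1 to 20 rows; each row shifts and turns the commanded pose from where the row before left it, along the tool's axes as they then stand; what a row does not reach is not made up. A row lasts 1/8 s, in which the tool goes at most 62.5 mm and 10.7 degrees, less where a joint would pass 70% of its speed; a pose out of reach is approached as far as the arm can. A call is refused whole if a number of a shift passes 0.0625 or a number of a turn 0.188, either way. A call with a gripper value outside its range is refused whole. The fingers move at their own pace and stop on an object; "newtons" is the grip in N (left out, the last holds). Time passes only in rows, so rows that do not move let the fingers close. It gives the time, the measured TCP pose, the force, the opening and the grip force at its end, in the units of the state.
- manip.read_state(): the state, without advancing time (a new reading comes with each control period).
- eyes.camera(name): name is "scene" or "side" or "wrist"; returns a dict with "img" (480x640x3 uint8, blue, green, red), "z_map" (480x640 float32, mm along the optical axis (not along the pixel's ray), 0 where there is no reading), "fx", "fy", "cx", "cy" (pixels), "dist" ([k1, k2, p1, p2, k3] as OpenCV has them; the pictures are not rectified), "eye" and "orientation" of the camera in the world. Camera axes: x right, y down, z forward; pixel columns grow to the right and rows downward; lengths in mm; the calibration is good to about 2 mm. A picture is of the moment at which its call begins.
- ticket.sign_off(): hands the job in; it is judged then, once.
The state is a dict: "clock": time; "joints": joint angles; "qd": joint speeds; "effort": joint torques, N m; "eef_pos": TCP position; "eef_rot": TCP orientation; "wrist_force": force on the tool from outside, world axes, zero at the start; "moment": the same for the moment, N m; "finger_gap": finger opening in mm; "finger_force": force on a finger pad.
Only numpy, scipy, OpenCV 4.12 (cv2) and the standard library are available. Lean on these libraries where they do the work, as an engineer would, in place of code of your own. Each camera call takes 0.05 s, during which the arm holds its last target. There are 200 camera calls.

## Task

Fit the two loose pewter lids on the open caddies they match, round on round and square on square, each seated fully home on the rim. The two tall finished caddies stand in the way: first stand both of them on the grey felt mat, then fetch and fit both lids, and only after that put each tall caddy back upright on the very spot where it stood. Leave the open caddies standing where they are, tip nothing over, and leave the hammer alone.

Things in the scene. Friction and masses are not known exactly. Their poses are not given: they have to be found in the camera images.
- rack: Fixed board of light wood, 170 (its x) x 210 (its y) x 18 mm thick, no walls. The tall caddies stand on its -x half (robot side), about 100 mm apart along y; the lids lie about 66 mm behind them on its +x half, each knob about 36 mm from a caddy wall: no room for a gripper until both caddies are gone. Origin: centre of underside, z up.
- mat: Fixed grey felt mat, the side area, 160 (its x) x 220 (its y) x 4 mm thick, empty at the start. Origin: centre of its underside, z up.
- block: Fixed low slab of dark wood, 140 (its x) x 220 (its y) x 30 mm high; the two open caddies stand on it, side by side along its y, about 110 mm apart. Origin: centre of its underside, z up.
- tall_round: Loose finished tea caddy of pewter with its lid on (one solid piece), tall and ROUND: straight body 60 mm diameter up to 120 mm, then a dome and small finial to 150 mm; 0.3 to 0.65 kg. Starts upright on the rack. Origin: centre of its underside, z up along its axis.
- tall_square: Loose finished tea caddy of pewter with its lid on (one solid piece), tall and SQUARE: body 56 x 56 mm (faces square to its x and y axes) up to 120 mm, then a stepped cover and small knob to 150 mm; 0.3 to 0.65 kg. Starts upright on the rack. Origin: centre of its underside, z up.
- lid_round: Loose ROUND pewter lid, 80 g, lying knob up on the rack. From below: plug 44 mm diameter, 10 mm deep (foot chamfered to 38 mm); flange 58 mm diameter from 10 to 14 mm, domed to 20 mm; straight round knob 16 mm diameter from 20 to 44 mm. Origin: centre of the plug's underside, z up.
- lid_square: Loose SQUARE pewter lid, 80 g, lying knob up on the rack. From below: plug 44 x 44 mm, 10 mm deep (foot stepped in to 39 mm); flange 58 x 58 mm from 10 to 14 mm; step 36 mm square to 20 mm; square knob 16 x 16 mm from 20 to 44 mm; faces square to its x and y axes. Origin: centre of the plug's underside, z up.
- open_round: Loose open ROUND pewter caddy on the block, 60 mm outer diameter, 80 mm high, wall 5 mm (mouth 50 mm), 0.6 kg. The round lid's plug drops into the mouth with 3 mm play all round; its flange then rests on the rim, the lid's origin 70 mm above this origin. Origin: centre of its underside, z up.
- open_square: Loose open SQUARE pewter caddy on the block, 60 x 60 mm outside, 80 mm high, wall 5 mm (mouth 50 x 50 mm), faces square to its x and y axes, 0.6 kg. The square lid fits any of four ways round with 3 mm play a side; its flange then rests on the rim, the lid's origin 70 mm above this origin. Origin: centre of its underside, z up.
- hammer: Bystander, to be left alone: a loose hammer 240 mm long, lying near the far edge of the work. Origin: centre of its underside; the handle points to its -x.
Mind the look-alikes: they are no part of the job. Leave any purple look-alike of the tall_round alone.

How it is judged (in metres and radians):
On the way, in this order (a step that is already met when the one before it is completed fails the run):
1. both tall caddies stand upright on the felt mat (x of tall_round in the frame of mat between -0.075 and 0.075 m and y of tall_round in the frame of mat between -0.105 and 0.105 m and z of each of tall_round, tall_square in the frame of mat below 0.012 m and angle between each of tall_round, tall_square's own z axis and vertical below 0.1 rad and linear speed of each of tall_round, tall_square below 0.05 m/s and x of tall_square in the frame of mat between -0.075 and 0.075 m and y of tall_square in the frame of mat between -0.105 and 0.105 m), for 0.2 s.
2. both lids are seated on their matching open caddies while the tall caddies still stand on the mat (all of step 1 and z of lid_round in the frame of open_round between 0.065 and 0.0735 m and horizontal distance between lid_round and open_round below 0.008 m and angle between each of lid_round, lid_square's own z axis and vertical below 0.08 rad and z of lid_square in the frame of open_square between 0.065 and 0.0735 m and horizontal distance between lid_square and open_square below 0.008 m), for 0.2 s.
At the end, for the whole second after the job is handed in: Each lid on its matching open caddy, plug in mouth (lid origin 65 to 73.5 mm above the caddy's, within 8 mm, level to 0.08 rad); tall caddies upright within 15 mm of their starts, open ones within 30 mm (0.08 rad); all released and at rest (z of lid_round in the frame of open_round between 0.065 and 0.0735 m and horizontal distance between lid_round and open_round below 0.008 m and angle between each of lid_round, lid_square, tall_round, tall_square, open_round, open_square's own z axis and vertical below 0.08 rad and z of lid_square in the frame of open_square between 0.065 and 0.0735 m and horizontal distance between lid_square and open_square below 0.008 m and distance of each of tall_round, tall_square from where it was at the start of the episode below 0.015 m and distance of each of open_round, open_square from where it was at the start of the episode below 0.03 m and linear speed of each of tall_round, tall_square, open_round, open_square, lid_round, lid_square below 0.03 m/s); the robot touches nothing.
It fails at once if a tall or open caddy is tipped over (angle between any of tall_round, tall_square, open_round, open_square's own z axis and vertical above 0.6 rad).
It fails at once if the hammer is disturbed (moved more than 30 mm) (distance of hammer from where it was at the start of the episode above 0.03 m).
It also fails if it takes over 138 s, if anything falls off the work surface, if the arm or the gripper's body presses on something with over 40 N, if the wrist force passes 120 N, or if a joint passes its speed limit or range.

## Working session

There is one attempt and no reset: what is moved stays moved. The work goes in short steps, Python scripts to look and compute and a tool call to move; the robot and the scene stay as the last step left them, time stands still between calls to the robot, and variables do not carry over. Pictures are saved under pics/ and viewed, at most 14 in all, crops included, and the job is handed in when it is done.

Besides the shell and the picture viewer there is one more tool, called after "Call:" as a command line: name --pt "numbers of a row" for each row, then --argument value for the rest. arm_command: Moves the arm, as the interface text tells. Its arguments: {"type":"object","properties":{"plan":{"type":"array"},"newtons":{"type":"number"}},"required":["plan"]}

```bash
mkdir -p pics
cat > h.py <<'E'
import numpy as np,cv2
from scipy.spatial.transform import Rotation as R
from cell import manip,eyes,ticket
def shot(n,f=None):
    c=eyes.camera(n)
    if f: cv2.imwrite('pics/'+f,c['img'])
    return c
def rot(c):
    o=np.array(c['orientation'],float)
    return o if o.shape==(3,3) else R.from_euler('xyz',o).as_matrix()
def K(c): return np.array([[c['fx'],0,c['cx']],[0,c['fy'],c['cy']],[0,0,1.]])
def ray(c,uv):
    p=cv2.undistortPoints(np.array(uv,float).reshape(-1,1,2),K(c),np.array(c['dist'],float)).reshape(-1,2)
    return np.c_[p,np.ones(len(p))]@rot(c).T
def plane(c,uv,z):
    d=ray(c,uv);e=np.array(c['eye'],float)
    return e+d*((z-e[2])/d[:,2])[:,None]
def cloud(c):
    v,u=np.mgrid[0:480,0:640];d=ray(c,np.c_[u.ravel(),v.ravel()])
    return (np.array(c['eye'],float)+d*c['z_map'].reshape(-1,1)).reshape(480,640,3)
E
python3 - <<'E'
from h import *
for n in ['scene','side','wrist']:
    c=shot(n,n+'0.png');print(n,c['eye'],c['orientation'],c['fx'],c['dist'])
print(manip.read_state())
E
```

```text
scene [1122.01252673  304.86431961 1097.08048755] [-2.59815766  0.01110811  1.92239885] 512.4732689812222 [-0.12102666  0.          0.          0.          0.        ]
side [ 93.89462014 841.74977803 625.72025858] [-2.12992164 -0.0148425  -2.60096686] 505.08450477173915 [-0.10064571  0.          0.          0.          0.        ]
wrist [101.8977731  546.20149299 384.92548462] [2.90318629e+00 5.19324895e-04 1.26659884e+00] 335.31337117850353 [-0.01781878  0.          0.          0.          0.        ]
{'clock': 0.15, 'joints': array([ 1.19939941e+00,  3.00338994e-01,  1.52144862e+00, -1.82172547e-05,
        1.32069758e+00, -6.66075768e-02]), 'qd': array([-0.00090264, -0.00356614, -0.00364223,  0.00069015, -0.00257512,
        0.00019767]), 'effort': array([-3.92311103e-04, -5.31948388e+01, -3.52827144e+01,  7.08031934e-02,
        2.34904635e-02, -5.33781599e-05]), 'eef_pos': array([164.98750533, 524.45559658, 205.01483099]), 'eef_rot': array([-3.14070092e+00, -4.17987084e-05,  2.83680781e+00]), 'wrist_force': array([ 0.54709798,  0.89418223, -0.14862266]), 'moment': array([0.00647645, 0.00409734, 0.02173164]), 'finger_force': 0.0, 'finger_gap': 93.89837113663269}
```

View pics/scene0.png

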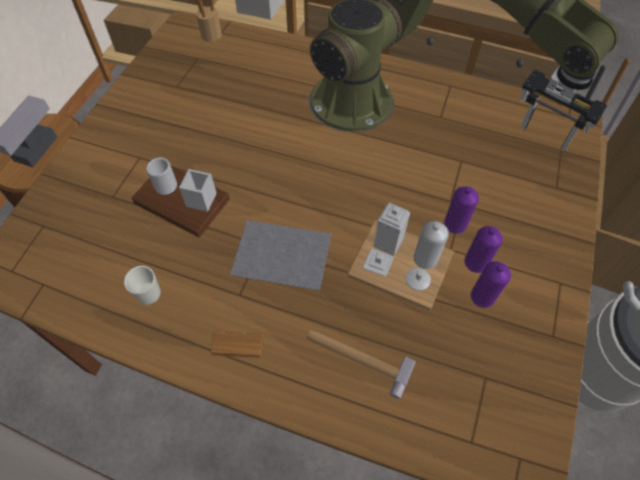

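View pics/side0.png

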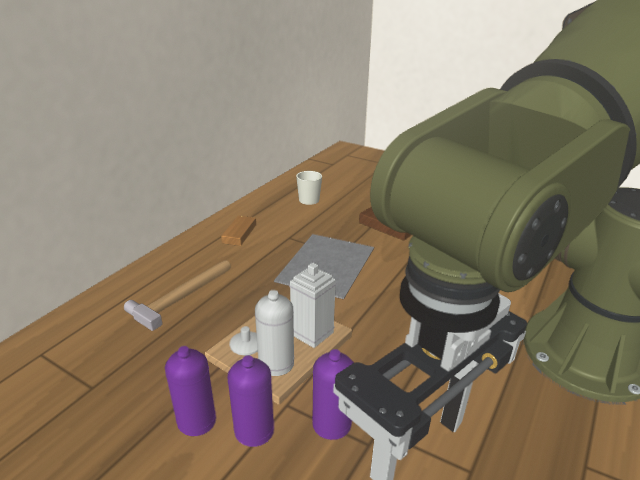

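Scene view: the square tall caddy is at (393,230) and the round tall one at (431,245). The square lid is at (378,262) and the round lid at (418,280). The open round caddy is at (162,177) and the open square one at (198,190). Look-alikes are the purple bottles at (460,210), (484,248) and (490,285), and a white cup off the block at (142,285). I'm choosing the pewter pair on the rack and the open pair on the dark block.

```bash
cat > m.py <<'E'
from h import *
c=shot('scene');P=cloud(c);im=c['img'].astype(int)
hsv=cv2.cvtColor(c['img'],cv2.COLOR_BGR2HSV)
Z=P[...,2];ok=c['z_map']>0
def rep(name,m):
    m=m.astype(np.uint8);n,l,st,ce=cv2.connectedComponentsWithStats(m)
    for i in range(1,n):
        if st[i,4]<40: continue
        q=P[l==i];r=cv2.minAreaRect(q[:,:2].astype(np.float32))
        print(name,st[i,4],ce[i].round(),'ctr',np.round(r[0]),'size',np.round(r[1]),'ang',round(r[2],1),'z',np.percentile(q[:,2],[5,50,95]).round(),'mean',q[:,:2].mean(0).round(1))
u=np.arange(640)[None]+0*np.arange(480)[:,None];v=np.arange(480)[:,None]+0*u
reg=(u>120)&(u<460)&(v>150)&(v<310)&ok
gray=(hsv[...,1]<45)&reg
rep('rack',reg&(Z>12)&(Z<24)&(u>340))
rep('block',reg&(Z>24)&(Z<36)&(u<240))
rep('mat',gray&(Z<12)&(u>225)&(u<345))
rep('top>110',gray&(Z>100))
rep('flange',gray&(Z>26)&(Z<70)&(u>350)&(v>245))
rep('rim',gray&(Z>100)&(Z<120)&(u<230))
rep('hammer',ok&(u>300)&(u<420)&(v>325)&(v<400)&(Z>8))
rep('purp',(hsv[...,0]>130)&(hsv[...,1]>90)&(Z>20)&(u>430)&(u<520)&(v>170)&(v<320)&ok)
cv2.imwrite('pics/crop.png',cv2.resize(c['img'][190:310,340:500],(800,600),interpolation=2))
cv2.imwrite('pics/crop2.png',cv2.resize(c['img'][140:260,110:270],(800,600),interpolation=2))
E
python3 m.py
```

```text
rack 44 [450. 226.] ctr [356. 378.] size [49. 14.] ang 62.3 z [13. 18. 23.] mean [357.4 378.1]
rack 3133 [400. 269.] ctr [498. 288.] size [211. 173.] ang 83.9 z [15. 19. 22.] mean [518.  292.1]
block 2216 [177. 203.] ctr [ 511. -305.] size [223. 144.] ang 79.2 z [26. 30. 34.] mean [ 532.8 -297.3]
block 77 [141. 281.] ctr [ 765. -271.] size [22. 54.] ang 57.2 z [25. 30. 36.] mean [ 761.9 -273. ]
block 53 [150. 296.] ctr [ 785. -235.] size [22. 57.] ang 63.5 z [25. 31. 35.] mean [ 788.1 -232.5]
mat 5022 [282. 255.] ctr [568.   5.] size [162. 222.] ang 9.3 z [1. 5. 9.] mean [569.9   7.2]
top>110 211 [158. 168.] ctr [ 493. -353.] size [60. 57.] ang 40.0 z [101. 109. 113.] mean [ 494.2 -352.8]
top>110 308 [195. 182.] ctr [ 503. -242.] size [65. 62.] ang 4.4 z [101. 109. 113.] mean [ 503.3 -242.1]
top>110 756 [393. 220.] ctr [460. 244.] size [56. 59.] ang 80.6 z [106. 143. 162.] mean [470.7 245.2]
top>110 685 [433. 237.] ctr [473. 341.] size [54. 58.] ang 11.9 z [105. 145. 163.] mean [482.8 340.5]
flange 640 [380. 259.] ctr [509. 238.] size [58. 90.] ang 85.4 z [29. 35. 62.] mean [520.4 239.8]
flange 234 [425. 260.] ctr [488. 341.] size [59. 25.] ang 88.0 z [29. 49. 68.] mean [493.  340.9]
flange 435 [418. 279.] ctr [536. 338.] size [56. 57.] ang 35.5 z [31. 36. 63.] mean [539.8 337.6]
rim 211 [158. 168.] ctr [ 493. -353.] size [60. 57.] ang 40.0 z [101. 109. 113.] mean [ 494.2 -352.8]
rim 308 [195. 182.] ctr [ 503. -242.] size [65. 62.] ang 4.4 z [101. 109. 113.] mean [ 503.3 -242.1]
hammer 1639 [367. 361.] ctr [758. 258.] size [240.  90.] ang 83.8 z [16. 24. 29.] mean [761.1 282.9]
purp 974 [462. 208.] ctr [340. 390.] size [58. 53.] ang 83.6 z [ 30. 105. 137.] mean [351.8 388.9]
purp 2091 [488. 266.] ctr [474. 479.] size [149.  60.] ang 20.7 z [ 30. 112. 140.] mean [487.9 475.5]
```

View pics/crop.png

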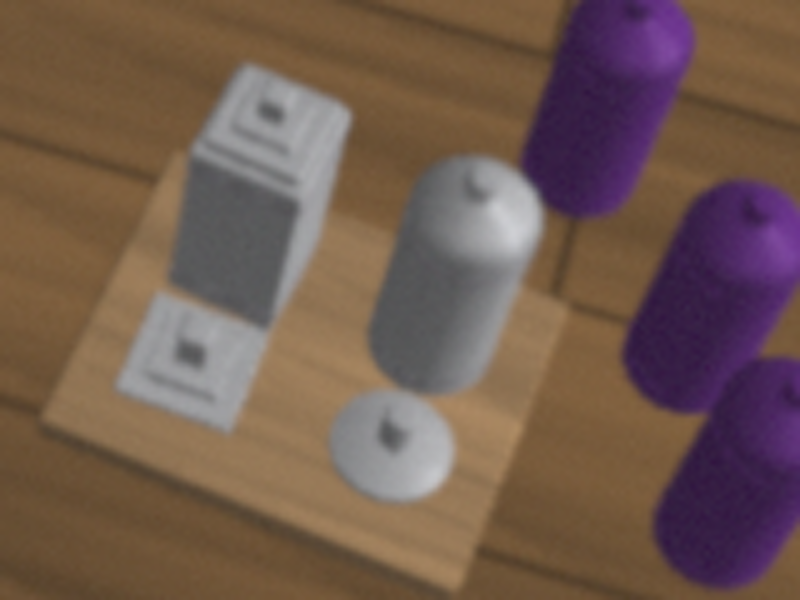

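The crop confirms the choice: pewter pair, knobs and finials visible, with the purple bottles clearly separate. I'll turn the jaw to close along rack x and go above the square tall caddy.

Call:
arm_command --pt "1 0 0 -0.004 0.1715" --pt "1 0 0 -0.004 0.1715" --pt "1 0 0 -0.004 0.1715" --pt "1 0 0 -0.004 0.1715" --pt "1 0 0 -0.004 0.1715" --pt "1 0 0 -0.004 0.1715" --pt "1 0 0 -0.004 0.1715" --pt "1 0 0 -0.004 0.1715" --pt "1 -0.031 0.0404 0 0" --pt "1 -0.031 0.0404 0 0" --pt "1 -0.031 0.0404 0 0" --pt "1 -0.031 0.0404 0 0" --pt "1 -0.031 0.0404 0 0" --pt "1 -0.031 0.0404 0 0" --pt "1 -0.031 0.0404 0 0" --pt "1 -0.031 0.0404 0 0" --pt "1 0 0 0 0" --pt "1 0 0 0 0" --newtons 25

```text
clock: 2.45
eef_pos: [459.8, 244.1, 237.3]
eef_rot: [-3.141, 0.0, 1.465]
wrist_force: [-0.3, -0.5, 0.5]
finger_gap: 93.8
finger_force: 0.0
```

```bash
cat >> h.py <<'E'
def go(t,yaw_y=None):
    "tool-frame shift (mm) to world target t; yaw_y = wanted angle of tool y (deg)"
    s=manip.read_state();T=R.from_euler('xyz',s['eef_rot']).as_matrix();y=np.degrees(np.arctan2(T[1,1],T[0,1]))
    d=T.T@(np.array(t,float)-s['eef_pos'])
    print('tcp',s['eef_pos'].round(1),'yang',round(y,2),'shift',d.round(1),'F',s['wrist_force'].round(1),'gap',round(s['finger_gap'],1),'t',round(s['clock'],1), '' if yaw_y is None else 'roll %.3f'%(-np.radians((yaw_y-y+90)%180-90)))
E
python3 - <<'E'
from h import *
c=shot('wrist','w1.png');print(c['eye'])
go([460,244,90])
P=cloud(c);h=cv2.cvtColor(c['img'],cv2.COLOR_BGR2HSV);Z=P[...,2]
for lo,hi in [(132,150),(155,172),(26,37),(50,68),(130,170)]:
    m=((h[...,1]<45)&(Z>lo)&(Z<hi)&(P[...,0]>400)&(P[...,0]<620)&(abs(P[...,1]-290)<110)).astype(np.uint8)
    n,l,st,ce=cv2.connectedComponentsWithStats(m)
    for i in range(1,n):
        if st[i,4]<60: continue
        q=P[l==i];r=cv2.minAreaRect(q[:,:2].astype(np.float32));print(lo,st[i,4],ce[i].round(),np.round(r[0],1),np.round(r[1],1),round(r[2],1))
E
```

```text
[468.95722057 312.9516201  417.24018533]
tcp [459.6 244.4 237.4] yang -6.03 shift [ -0.4   0.5 147.4] F [ 0.2  0.1 -0.7] gap 94.1 t 2.5 
132 2740 [322. 123.] [471.3 341.3] [58.8 58.5] 83.9
132 2798 [321. 240.] [459.7 244.1] [55.3 55.8] 81.3
155 511 [321. 121.] [470.5 341.1] [17.3 17.3] 84.3
155 368 [320. 252.] [459.4 243.9] [14.1 14. ] 82.7
26 1448 [383. 131.] [538.1 337.1] [57.2 55.4] 75.9
26 1404 [378. 221.] [525.3 237.2] [57.6 57.2] 86.6
50 225 [386. 129.] [536.5 337.4] [15.4 14.9] 87.2
50 100 [321. 201.] [463.3 271.2] [ 0.6 53.6] 81.3
50 249 [381. 226.] [524.9 237. ] [16.1 15.5] 87.1
130 4622 [322. 123.] [471.2 341.2] [58.9 58.5] 44.2
130 4106 [321. 242.] [459.7 244.3] [55.6 55.8] 81.3
```

View pics/w1.png

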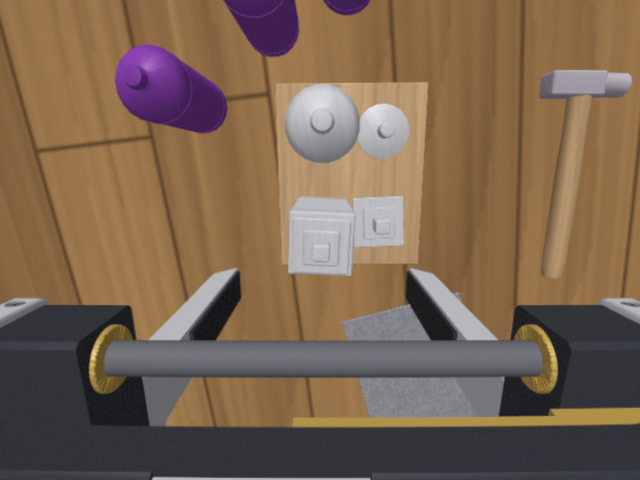

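The wrist view matches the depth fits (tall square at (321,245), tall round at (322,122), lids at (381,225) and (386,129)). Descending.

Call:
arm_command --pt "1 0 0 0.03 0.047" --pt "1 0 0 0.03 0" --pt "1 0 0 0.03 0" --pt "1 0 0 0.03 0" --pt "1 0 0 0.02 0" --pt "1 0 0 0.009 0" --pt "1 0 0 0 0" --pt "-1 0 0 0 0" --pt "-1 0 0 0 0" --pt "-1 0 0 0 0" --pt "-1 0 0 0 0" --pt "-1 0 0 0 0" --pt "-1 0 0 0 0" --pt "-1 0 0 0 0" --pt "-1 0 0 0 0" --newtons 25

```text
clock: 4.38
eef_pos: [460.1, 243.9, 88.6]
eef_rot: [-3.141, 0.0, 1.418]
wrist_force: [-4.9, 0.3, 6.0]
finger_gap: 56.0
finger_force: 25.0
```

```bash
python3 -c "
from h import *
go([577,-49,148],9.3)"
```

```text
tcp [460.1 243.9  88.6] yang -8.76 shift [-271.7  160.2  -59.5] F [-4.9  0.3  6. ] gap 56.0 t 4.4 roll -0.315
```

Call:
arm_command --pt "-1 0 0 -0.015 0" --pt "-1 0 0 -0.02 0" --pt "-1 0 0 -0.025 0" --pt "-1 -0.02 0.012 0 0" --pt "-1 -0.036 0.021 0 0" --pt "-1 -0.036 0.021 0 0" --pt "-1 -0.036 0.021 0 0" --pt "-1 -0.036 0.021 0 0" --pt "-1 -0.036 0.021 0 0" --pt "-1 -0.036 0.021 0 0" --pt "-1 -0.0357 0.0222 0 0" --pt "-1 0 0 0 -0.157" --pt "-1 0 0 0 -0.158" --pt "-1 0 0 0.02 0" --pt "-1 0 0 0.02 0" --pt "-1 0 0 0.02 0" --pt "-1 0 0 0.008 0" --pt "-1 0 0 0 0"

```text
clock: 6.62
eef_pos: [577.2, -49.2, 80.7]
eef_rot: [-3.141, 0.0, 1.733]
wrist_force: [-0.1, 1.0, -2.7]
finger_gap: 55.7
finger_force: 25.0
```

```bash
python3 -c "
from h import *
go([577,-49,75.2],9.3)
c=shot('scene','s2.png')"
```

```text
tcp [577.2 -49.2  80.7] yang 9.28 shift [ 0.2 -0.1  5.5] F [-0.1  1.  -2.7] gap 55.7 t 6.6 roll -0.000
```

View pics/s2.png

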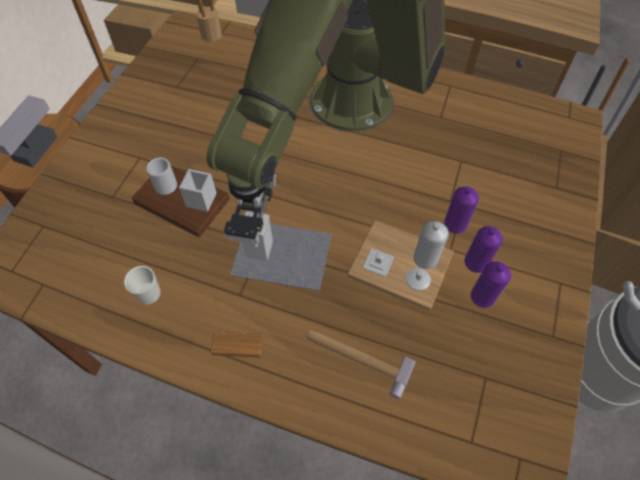

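Call:
arm_command --pt "-1 0 0 0.005 0" --pt "-1 0 0 0.0005 0" --pt "1 0 0 0 0" --pt "1 0 0 0 0" --pt "1 0 0 0 0" --pt "1 0 0 -0.02 0" --pt "1 0 0 -0.045 0" --pt "1 0 0 -0.045 0" --pt "1 0 0 -0.045 0.133" --pt "1 0 0 0 0.134" --pt "1 0.0419 -0.0162 0 0" --pt "1 0.0419 -0.0162 0 0" --pt "1 0.0419 -0.0162 0 0" --pt "1 0.0419 -0.0162 0 0" --pt "1 0.0419 -0.0162 0 0" --pt "1 0.0419 -0.0162 0 0" --pt "1 0.0419 -0.0162 0 0" --pt "1 0.0419 -0.0162 0 0" --pt "1 0.0419 -0.0166 0 0" --pt "1 0 0 0 0"

```text
clock: 9.18
eef_pos: [470.2, 343.5, 229.8]
eef_rot: [-3.141, -0.0, 1.469]
wrist_force: [0.7, -0.3, 1.0]
finger_gap: 93.9
finger_force: 0.0
```

```bash
cat > sq.py <<'E'
from h import *
import sys
# report gray blobs in z band of camera cloud
def blobs(cam,lo,hi,box,minpx=60):
    c=shot(cam);P=cloud(c);h=cv2.cvtColor(c['img'],cv2.COLOR_BGR2HSV);Z=P[...,2]
    m=((h[...,1]<45)&(Z>lo)&(Z<hi)&(P[...,0]>box[0])&(P[...,0]<box[1])&(P[...,1]>box[2])&(P[...,1]<box[3])).astype(np.uint8)
    n,l,st,ce=cv2.connectedComponentsWithStats(m)
    for i in range(1,n):
        if st[i,4]<minpx: continue
        q=P[l==i];r=cv2.minAreaRect(q[:,:2].astype(np.float32));print(lo,st[i,4],ce[i].round(),np.round(r[0],1),np.round(r[1],1),round(r[2],1),'z',np.percentile(q[:,2],[5,50,95]).round(1))
E
python3 - <<'E'
from sq import *
go([471,341.2,88],-6)
blobs('scene',117,130,[480,650,-110,110]);blobs('scene',117,165,[480,650,-110,110]);blobs('wrist',132,150,[400,620,180,400])
E
```

```text
tcp [470.2 343.5 229.8] yang -5.83 shift [ -2.2   1.1 141.8] F [ 0.7 -0.3  1. ] gap 93.9 t 9.2 roll 0.003
117 172 [256. 230.] [578.8 -47.5] [55.5 56.3] 8.5 z [118.2 124.6 129. ]
117 554 [254. 225.] [578.6 -48. ] [55.1 57.6] 9.5 z [120.5 132.8 153.3]
132 2327 [321. 242.] [470.7 341.9] [57.2 58.2] 85.5 z [139.3 147.2 149.7]
```

Call:
arm_command --pt "1 -0.002 0.001 0.03 0" --pt "1 0 0 0.03 0" --pt "1 0 0 0.03 0" --pt "1 0 0 0.03 0" --pt "1 0 0 0.015 0" --pt "1 0 0 0.007 0" --pt "1 0 0 0 0" --pt "-1 0 0 0 0" --pt "-1 0 0 0 0" --pt "-1 0 0 0 0" --pt "-1 0 0 0 0" --pt "-1 0 0 0 0" --pt "-1 0 0 0 0" --pt "-1 0 0 0 0" --newtons 25

```text
clock: 11.08
eef_pos: [471.9, 339.3, 88.1]
eef_rot: [-3.141, -0.0, 1.466]
wrist_force: [-5.2, -0.3, 6.0]
finger_gap: 60.3
finger_force: 25.0
```

```bash
python3 -c "
from h import *
go([559,59,148],9.3)"
```

```text
tcp [471.9 339.3  88.1] yang -6.01 shift [-269.6  116.   -59.9] F [-5.2 -0.3  6. ] gap 60.3 t 11.1 roll -0.267
```

Call:
arm_command --pt "-1 0 0 -0.015 0" --pt "-1 0 0 -0.03 0" --pt "-1 0 0 -0.035 0" --pt "-1 -0.02 0.008 0 0" --pt "-1 -0.036 0.0155 0 0" --pt "-1 -0.036 0.0155 0 0" --pt "-1 -0.036 0.0155 0 0" --pt "-1 -0.036 0.0155 0 0" --pt "-1 -0.036 0.0155 0 0" --pt "-1 -0.036 0.0155 0 0" --pt "-1 -0.0336 0.015 0 0" --pt "-1 0 0 0 -0.133" --pt "-1 0 0 0 -0.134" --pt "-1 0 0 0.03 0" --pt "-1 0 0 0.03 0" --pt "-1 0 0 0.02 0" --pt "-1 0 0 0.008 0" --pt "-1 0 0 0.004 0" --pt "-1 0 0 0 0"

```text
clock: 13.45
eef_pos: [559.2, 58.6, 76.2]
eef_rot: [3.141, 0.0, 1.733]
wrist_force: [-0.5, -0.3, -3.9]
finger_gap: 60.2
finger_force: 25.0
```

```bash
python3 -c "
from h import *
go([559,59,74.5],9.3)"
```

```text
tcp [559.2  58.6  76.2] yang 9.27 shift [ 0.4 -0.2  1.7] F [-0.5 -0.3 -3.9] gap 60.2 t 13.4 roll -0.000
```

Call:
arm_command --pt "-1 0 0 0.0015 0" --pt "-1 0 0 0 0" --pt "1 0 0 0 0" --pt "1 0 0 0 0" --pt "1 0 0 0 0" --pt "1 0 0 -0.02 0" --pt "1 0 0 -0.05 0" --pt "1 0 0 -0.05 0.133" --pt "1 0 0 0 0.134" --pt "0 0.0392 -0.0073 0 0" --pt "0 0.0392 -0.0073 0 0" --pt "0 0.0392 -0.0073 0 0" --pt "0 0.0392 -0.0073 0 0" --pt "0 0.0392 -0.0073 0 0" --pt "0 0.0392 -0.0073 0 0" --pt "0 0.039 -0.0071 0 0" --pt "0 0 0 0.03 0" --pt "0 0 0 0.03 0" --pt "0 0 0 0 0" --pt "0 0 0 0 0"

```text
clock: 15.95
eef_pos: [537.8, 337.1, 135.9]
eef_rot: [3.14, -0.001, 1.466]
wrist_force: [0.1, -0.7, 0.4]
finger_gap: 46.9
finger_force: 0.0
```

Run:
```python
from sq import *
go([537,337.2,42],-6)
blobs('scene',117,165,[480,650,-110,110]);blobs('wrist',50,68,[440,620,200,400]);blobs('wrist',26,40,[440,620,200,400])
```

```text
tcp [537.8 337.1 135.9] yang -6.02 shift [-0.1 -0.9 93.9] F [ 0.1 -0.7  0.4] gap 46.9 t 15.9 roll -0.000
117 550 [254. 225.] [579.3 -47.7] [54.7 57.5] 10.7 z [121.3 132.8 153.4]
117 504 [301. 232.] [561.7  61.1] [53.  57.3] 59.0 z [120.6 134.6 152.6]
50 351 [319. 250.] [537.  337.3] [15.3 15. ] 88.3 z [53.5 62.5 63.7]
26 2920 [320. 241.] [536.9 337.3] [56.8 57.2] 14.9 z [32.7 35.5 38. ]
26 1407 [318. 328.] [527.  256.6] [23.5 57.9] 83.9 z [31.3 32.8 38.9]
```

Call:
arm_command --pt "0 0 -0.001 0.03 0" --pt "0 0 0 0.03 0" --pt "0 0 0 0.02 0" --pt "0 0 0 0.01 0" --pt "0 0 0 0.004 0" --pt "0 0 0 0 0" --pt "-1 0 0 0 0" --pt "-1 0 0 0 0" --pt "-1 0 0 0 0" --pt "-1 0 0 0 0" --pt "-1 0 0 0 0" --pt "-1 0 0 0 0" --newtons 20

```text
clock: 17.6
eef_pos: [536.3, 337.0, 40.6]
eef_rot: [3.141, -0.0, 1.466]
wrist_force: [-0.9, 0.2, 1.7]
finger_gap: 15.7
finger_force: 20.0
```

Run:
```python
from sq import *
blobs('scene',100,118,[430,570,-420,-180]);
go([410,-200,242])
```

```text
100 206 [158. 168.] [ 493.1 -353.4] [59.5 57.7] 74.2 z [101.4 108.4 113.6]
100 308 [195. 182.] [ 501.7 -242.1] [66.2 62. ] 3.6 z [101.  108.6 113.2]
tcp [536.3 337.   40.6] yang -6.02 shift [-547.3  -69.3 -201.5] F [-0.7  0.1  2.6] gap 15.4 t 17.6
```

Call:
arm_command --pt "-1 0 0 -0.025 0" --pt "-1 0 0 -0.05 0" --pt "-1 0 0 -0.055 0" --pt "-1 0 0 -0.05 0" --pt "-1 -0.024 0.0013 0 0" --pt "-1 -0.049 0.0026 0 0" --pt "-1 -0.049 0.0026 0 0" --pt "-1 -0.049 0.0026 0 0" --pt "-1 -0.049 0.0026 0 0" --pt "-1 -0.049 0.0026 0 0" --pt "-1 -0.049 0.0026 0 0" --pt "-1 -0.049 0.0026 0 0" --pt "-1 -0.049 0.0026 0 0" --pt "-1 -0.049 0.0026 0 0" --pt "-1 -0.049 0.0026 0 0" --pt "-1 -0.049 0.0026 0 0" --pt "-1 -0.049 0.0026 0 0" --pt "-1 -0.049 0.0026 0 0" --pt "-1 -0.049 0.0026 0 0" --pt "-1 -0.049 0.0026 0 0"

```text
clock: 20.15
eef_pos: [496.4, -423.6, 220.2]
eef_rot: [-3.141, -0.0, 1.466]
wrist_force: [0.1, 0.6, -0.1]
finger_gap: 15.7
finger_force: 20.0
```

Call:
arm_command --pt "-1 0 0 0 0" --pt "-1 0 0 0 0" --pt "-1 0 0 0 0"

```text
clock: 20.52
eef_pos: [497.2, -421.0, 220.7]
eef_rot: [3.141, 0.0, 1.467]
wrist_force: [0.2, -0.5, -0.6]
finger_gap: 15.4
finger_force: 20.0
```

Run:
```python
from sq import *
shot('wrist','w3.png')
blobs('wrist',104,116,[430,570,-420,-180]);blobs('wrist',190,250,[400,600,-520,-300])
go([493,-353,145])
```

```text
104 1440 [308.  40.] [ 504.4 -249.8] [60.1 48.4] 4.0 z [106.1 110.7 112. ]
104 1275 [309. 164.] [ 494.5 -354.7] [58.7 58.6] 85.1 z [107.7 110.5 111.8]
190 5530 [323. 272.] [ 498.9 -418.5] [54.1 53.7] 39.2 z [212.8 216.7 244.1]
tcp [ 497.1 -421.4  220.8] yang -5.96 shift [ 67.6 -11.2  75.8] F [ 0.1 -0.6 -0.8] gap 15.7 t 20.7
```

View pics/w3.png

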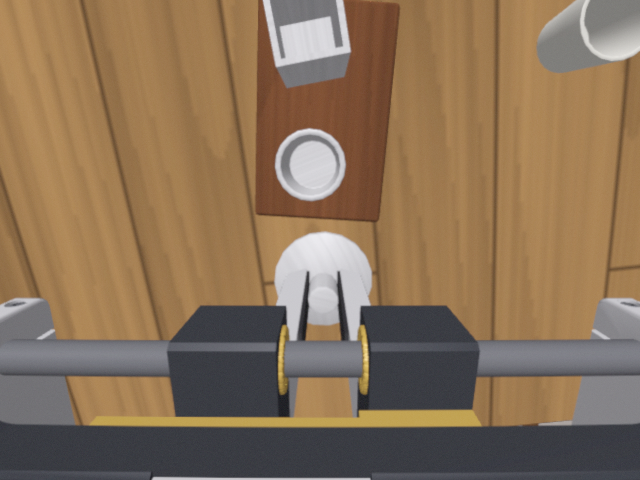

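Call:
arm_command --pt "-1 0.033 -0.005 0 0" --pt "-1 0.0333 -0.0049 0 0" --pt "-1 0 0 0.03 0" --pt "-1 0 0 0.03 0" --pt "-1 0 0 0.012 0" --pt "-1 0 0 0 0" --pt "-1 0 0 0 0"

```text
clock: 21.55
eef_pos: [494.3, -355.4, 149.7]
eef_rot: [3.14, 0.001, 1.466]
wrist_force: [-0.6, 0.4, 0.2]
finger_gap: 15.5
finger_force: 20.0
```

Run:
```python
from sq import *
go([494.2,-354.4,123])
```

```text
tcp [ 494.3 -355.4  149.7] yang -6.02 shift [ 1.  -0.3 26.7] F [-0.6  0.4  0.2] gap 15.5 t 21.6
```

Call:
arm_command --pt "-1 0.0008 0 0.008 0" --pt "-1 0 0 0.005 0" --pt "-1 0 0 0.004 0" --pt "-1 0 0 0.004 0" --pt "-1 0 0 0.003 0" --pt "-1 0 0 0.002 0" --pt "-1 0 0 0 0" --pt "-1 0 0 0 0"

```text
clock: 22.55
eef_pos: [494.1, -354.3, 122.6]
eef_rot: [3.141, 0.0, 1.466]
wrist_force: [-0.1, -0.4, -0.0]
finger_gap: 15.4
finger_force: 20.0
```

Run:
```python
from sq import *
go([494.2,-354.4,122.6])
```

```text
tcp [ 494.1 -354.3  122.6] yang -6.02 shift [-0.   0.1 -0. ] F [-0.1 -0.4 -0. ] gap 15.4 t 22.6
```

Call:
arm_command --pt "0 0 0 0 0" --pt "0 0 0 0 0" --pt "0 0 0 0 0" --pt "0 0 0 -0.02 0" --pt "0 0 0 -0.04 0" --pt "0 0 0 -0.04 0" --pt "0 0.0455 -0.0024 0 0" --pt "0 0.0455 -0.0024 0 0" --pt "0 0.0455 -0.0024 0 0" --pt "0 0.0455 -0.0024 0 0" --pt "0 0.0455 -0.0024 0 0" --pt "0 0.0455 -0.0024 0 0" --pt "0 0.0455 -0.0024 0 0" --pt "0 0.0455 -0.0024 0 0" --pt "0 0.0455 -0.0024 0 0" --pt "0 0.0455 -0.0024 0 0" --pt "0 0.0455 -0.0024 0 0" --pt "0 0.0455 -0.0024 0 0" --pt "0 0.0455 -0.0024 0 0" --pt "0 0 0 0.03 0"

```text
clock: 25.05
eef_pos: [525.4, 240.2, 193.6]
eef_rot: [3.138, -0.002, 1.469]
wrist_force: [-0.3, -0.8, -0.3]
finger_gap: 47.2
finger_force: 0.0
```

Call:
arm_command --pt "0 0 0 0.03 -0.049" --pt "0 0 0 0.03 0" --pt "0 0 0 0 0" --pt "0 0 0 0 0"

```text
clock: 25.55
eef_pos: [525.5, 237.4, 133.8]
eef_rot: [3.14, -0.001, 1.515]
wrist_force: [0.5, 0.0, 0.3]
finger_gap: 47.0
finger_force: 0.0
```

Run:
```python
from sq import *
blobs('scene',112,165,[430,650,-420,110]);blobs('wrist',50,68,[440,620,200,400]);blobs('wrist',28,36,[440,620,200,400])
go([525.1,237.1,42],-3.2)
c=shot('scene');cv2.imwrite('pics/o1.png',cv2.resize(c['img'][140:230,120:240],(800,600),interpolation=2))
```

```text
112 315 [157. 165.] [ 495.  -351.9] [55.8 55. ] 39.6 z [113.5 118.5 143.8]
112 595 [255. 225.] [578.4 -47.9] [56.4 57.4] 10.5 z [116.3 132.4 152.8]
112 533 [301. 233.] [562.9  60.8] [53.7 59.2] 31.4 z [116.5 134.  153.1]
50 469 [320. 251.] [525.3 237.3] [15.8 15.8] 86.7 z [54.2 62.4 63.7]
28 2584 [321. 241.] [525.5 236.9] [57.8 57.8] 87.0 z [31.6 32.8 34. ]
tcp [525.5 237.4 133.8] yang -3.21 shift [-0.4 -0.5 91.8] F [0.1 0.8 0.1] gap 47.2 t 25.7 roll -0.000
```

View pics/o1.png

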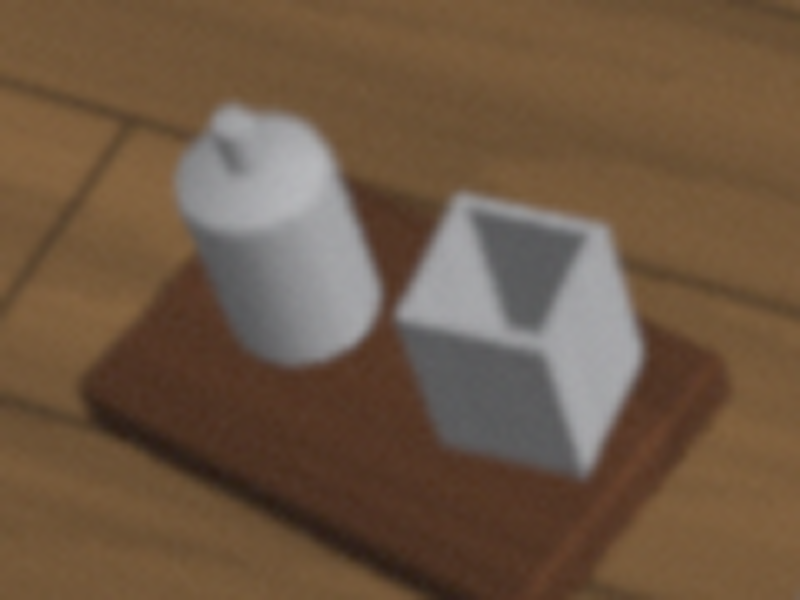

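The round lid sits flush on its caddy (crop (255,190)), and the open square mouth is at (520,270). Now gripping the square lid.

Call:
arm_command --pt "0 0 0 0.03 0" --pt "0 0 0 0.03 0" --pt "0 0 0 0.02 0" --pt "0 0 0 0.008 0" --pt "0 0 0 0.004 0" --pt "0 0 0 0 0" --pt "-1 0 0 0 0" --pt "-1 0 0 0 0" --pt "-1 0 0 0 0" --pt "-1 0 0 0 0" --pt "-1 0 0 0 0" --pt "-1 0 0 0 0" --newtons 20

```text
clock: 27.25
eef_pos: [525.0, 237.3, 40.6]
eef_rot: [3.141, -0.0, 1.515]
wrist_force: [-1.0, -0.1, 1.5]
finger_gap: 16.1
finger_force: 20.0
```

Run:
```python
from sq import *
go([505,-320,225],4)
```

```text
tcp [525.  237.3  40.6] yang -3.21 shift [-557.5   11.3 -184.5] F [-1.  -0.1  1.5] gap 16.1 t 27.2 roll -0.126
```

Call:
arm_command --pt "-1 0 0 -0.025 0" --pt "-1 0 0 -0.05 0" --pt "-1 0 0 -0.055 0" --pt "-1 0 0 -0.0545 0" --pt "-1 -0.0465 0.001 0 0" --pt "-1 -0.0465 0.001 0 0" --pt "-1 -0.0465 0.001 0 0" --pt "-1 -0.0465 0.001 0 0" --pt "-1 -0.0465 0.001 0 0" --pt "-1 -0.0465 0.001 0 0" --pt "-1 -0.0465 0.001 0 0" --pt "-1 -0.0465 0.001 0 0" --pt "-1 -0.0465 0.001 0 0" --pt "-1 -0.0465 0.001 0 0" --pt "-1 -0.0465 0.001 0 0" --pt "-1 -0.0465 0.001 0 0" --pt "-1 0 0 0 -0.126" --pt "-1 0 0 0 0" --pt "-1 0 0 0 0"

```text
clock: 29.62
eef_pos: [505.8, -320.1, 224.9]
eef_rot: [-3.142, -0.0, 1.639]
wrist_force: [0.2, 0.6, -0.3]
finger_gap: 16.0
finger_force: 20.0
```

Run:
```python
from sq import *
blobs('wrist',104,113,[430,570,-300,-180]);blobs('wrist',190,250,[400,600,-520,-270])
go([503.5,-242.3,145],4)
```

```text
104 1732 [324. 150.] [ 503.6 -243.7] [60.2 60.2] 4.5 z [108.2 110.7 112. ]
190 6512 [323. 268.] [ 507.6 -320. ] [58.  57.8] 3.9 z [216.2 218.2 247.4]
tcp [ 505.9 -320.1  225.1] yang 3.96 shift [77.8  3.  80.1] F [-0.2  0.1 -0.9] gap 15.5 t 29.7 roll -0.001
```

Call:
arm_command --pt "-1 0.038 0.0011 0 0" --pt "-1 0.0387 0.0012 0 -0.007" --pt "-1 0 0 0.03 0" --pt "-1 0 0 0.03 0" --pt "-1 0 0 0.015 0" --pt "-1 0 0 0 0" --pt "-1 0 0 0 0" --pt "-1 0 0 0 0"

```text
clock: 30.72
eef_pos: [503.0, -244.1, 151.0]
eef_rot: [3.14, 0.001, 1.648]
wrist_force: [-0.3, -0.4, -1.2]
finger_gap: 15.8
finger_force: 20.0
```

Run:
```python
from sq import *
go([502.8,-243.4,123],4.3)
```

```text
tcp [ 503.  -244.1  151. ] yang 4.4 shift [ 0.8 -0.2 28. ] F [-0.3 -0.4 -1.2] gap 15.8 t 30.7 roll 0.002
```

Call:
arm_command --pt "-1 0.0005 0 0.01 0" --pt "-1 0 0 0.005 0" --pt "-1 0 0 0.004 0" --pt "-1 0 0 0.004 0" --pt "-1 0 0 0.003 0" --pt "-1 0 0 0.002 0" --pt "-1 0 0 0 0" --pt "-1 0 0 0 0"

```text
clock: 31.72
eef_pos: [502.8, -243.5, 122.6]
eef_rot: [3.141, 0.001, 1.648]
wrist_force: [-1.7, 1.0, 5.2]
finger_gap: 15.7
finger_force: 20.0
```

Run:
```python
from sq import *
go([502.8,-243.4,122.6],4.3)
```

```text
tcp [ 502.8 -243.5  122.6] yang 4.41 shift [ 0.1  0.  -0. ] F [-1.7  1.   5.2] gap 15.7 t 31.7 roll 0.002
```

Call:
arm_command --pt "0 0 0 0 0" --pt "0 0 0 0 0" --pt "0 0 0 0 0" --pt "0 0 0 -0.02 0" --pt "0 0 0 -0.04 0" --pt "0 0 0 -0.04 -0.085" --pt "1 0 0 0 0" --pt "1 0.0413 0.0149 0 0" --pt "1 0.0413 0.0149 0 0" --pt "1 0.0413 0.0149 0 0" --pt "1 0.0413 0.0149 0 0" --pt "1 0.0413 0.0149 0 0" --pt "1 0.0413 0.0149 0 0" --pt "1 0.0413 0.0149 0 0" --pt "1 0 0 0 0" --pt "1 0 0 0 0"

```text
clock: 33.72
eef_pos: [558.6, 58.4, 221.0]
eef_rot: [-3.14, 0.0, 1.733]
wrist_force: [0.7, 0.2, -0.3]
finger_gap: 93.4
finger_force: 0.0
```

Run:
```python
from sq import *
blobs('scene',112,165,[430,650,-420,110]);blobs('wrist',112,165,[480,650,-110,110])
go([560.5,59.5,75],9.3)
c=shot('scene');cv2.imwrite('pics/o2.png',cv2.resize(c['img'][140:230,120:240],(800,600),interpolation=2))
```

```text
112 322 [157. 166.] [ 494.5 -352.4] [54.  56.9] 47.6 z [112.9 118.1 143.5]
112 445 [194. 180.] [ 503.3 -242.2] [62.  60.1] 5.5 z [112.6 116.6 143.6]
112 598 [255. 225.] [577.6 -47.9] [57.6 57.5] 9.8 z [115.5 132.  151.8]
112 492 [302. 233.] [562.9  61.9] [51.4 60.4] 47.5 z [116.4 133.5 151.1]
112 3864 [323. 242.] [560.5  59.3] [59.3 59.3] 8.8 z [125.1 134.9 153.7]
112 955 [324. 332.] [575.2 -25.1] [56.5 10.3] 8.6 z [113.7 123.8 130.9]
112 508 [324. 381.] [581.2 -61.6] [55.2 30. ] 10.0 z [124.5 133.  155.2]
tcp [558.7  57.8 221.5] yang 9.2 shift [  1.4   2.1 146.5] F [ 0.3 -0.2  0.7] gap 93.7 t 33.8 roll -0.002
```

View pics/o2.png

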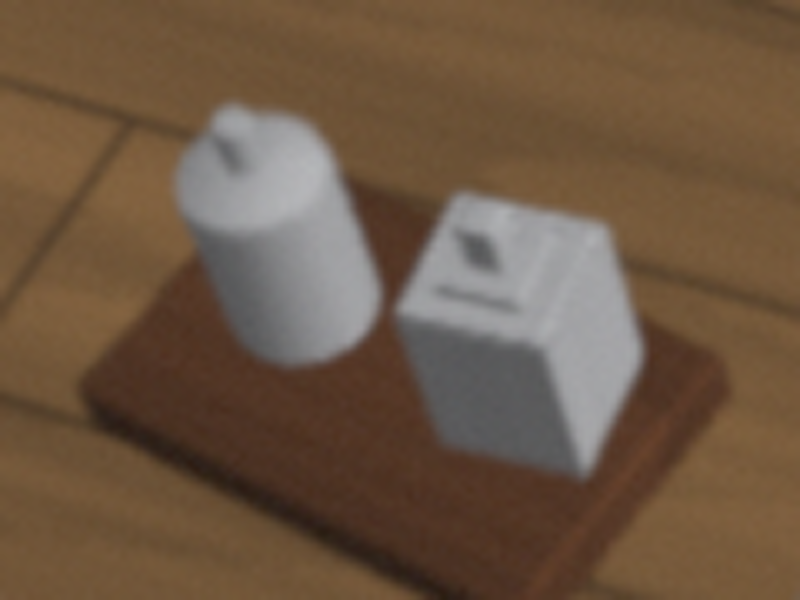

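Both lids sit flush (crop (255,190) and (500,270)). Now returning the tall round caddy.

Call:
arm_command --pt "1 0.001 0.001 0.03 0" --pt "1 0 0 0.03 0" --pt "1 0 0 0.03 0" --pt "1 0 0 0.03 0" --pt "1 0 0 0.018 0" --pt "1 0 0 0.008 0" --pt "1 0 0 0 0" --pt "-1 0 0 0 0" --pt "-1 0 0 0 0" --pt "-1 0 0 0 0" --pt "-1 0 0 0 0" --pt "-1 0 0 0 0" --pt "-1 0 0 0 0" --pt "-1 0 0 0 0" --newtons 25

```text
clock: 35.62
eef_pos: [559.8, 59.9, 76.1]
eef_rot: [3.141, 0.0, 1.733]
wrist_force: [-1.7, 0.4, 2.6]
finger_gap: 59.7
finger_force: 25.0
```

```bash
python3 -c "
from h import *
go([471.5,341,150],-6)"
```

```text
tcp [559.8  59.9  76.1] yang 9.28 shift [291.6 -41.7 -73.9] F [-1.7  0.4  2.6] gap 59.7 t 35.6 roll 0.267
```

Call:
arm_command --pt "-1 0 0 -0.015 0" --pt "-1 0 0 -0.03 0" --pt "-1 0 0 -0.03 0" --pt "-1 0.02 -0.003 0 0" --pt "-1 0.036 -0.005 0 0" --pt "-1 0.036 -0.005 0 0" --pt "-1 0.036 -0.005 0 0" --pt "-1 0.036 -0.005 0 0" --pt "-1 0.036 -0.005 0 0" --pt "-1 0.036 -0.005 0 0" --pt "-1 0.036 -0.005 0 0" --pt "-1 0.0196 -0.0037 0 0" --pt "-1 0 0 0 0.133" --pt "-1 0 0 0 0.134" --pt "-1 0 0 0.03 0" --pt "-1 0 0 0.015 0" --pt "-1 0 0 0.01 0" --pt "-1 0 0 0 0" --pt "-1 0 0 0 0"

```text
clock: 38.0
eef_pos: [471.9, 341.2, 96.7]
eef_rot: [3.141, -0.001, 1.466]
wrist_force: [0.1, 0.1, -3.8]
finger_gap: 60.0
finger_force: 25.0
```

```bash
python3 -c "
from h import *
go([471,341.2,90.2],-6)"
```

```text
tcp [471.9 341.2  96.7] yang -6.01 shift [-0.1 -0.9  6.5] F [ 0.1  0.1 -3.8] gap 60.0 t 38.0 roll -0.000
```

Call:
arm_command --pt "-1 0 0 0.004 0" --pt "-1 0 0 0.0023 0" --pt "-1 0 0 0 0" --pt "1 0 0 0 0" --pt "1 0 0 0 0" --pt "1 0 0 0 0" --pt "1 0 0 -0.03 0" --pt "1 0 0 -0.055 0" --pt "1 0 0 -0.05 -0.138" --pt "1 0 0 0 -0.138" --pt "1 -0.0446 0.0042 0 0" --pt "1 -0.0446 0.0042 0 0" --pt "1 -0.0446 0.0042 0 0" --pt "1 -0.0446 0.0042 0 0" --pt "1 -0.0446 0.0042 0 0" --pt "1 -0.0446 0.0042 0 0" --pt "1 -0.0446 0.0042 0 0" --pt "1 -0.0446 0.0042 0 0" --pt "1 -0.0446 0.0042 0 0" --pt "1 0 0 0 0"

```text
clock: 40.5
eef_pos: [577.3, -50.7, 224.3]
eef_rot: [-3.141, 0.0, 1.738]
wrist_force: [-0.3, 0.4, 0.4]
finger_gap: 94.1
finger_force: 0.0
```

Run:
```python
from sq import *
blobs('scene',120,172,[400,650,180,400]);blobs('wrist',115,165,[480,650,-110,110])
go([577.4,-48.3,75],9.8)
```

```text
120 570 [433. 235.] [475.6 340.3] [57.7 54.4] 82.1 z [124.  147.2 164.1]
115 4134 [323. 242.] [578.9 -49.3] [56.3 56. ] 9.5 z [123.5 132.8 154.2]
tcp [577.  -48.1 224.5] yang 9.76 shift [ -0.3   0.4 149.5] F [-0.1  0.1  0.5] gap 94.0 t 40.6 roll -0.001
```

Call:
arm_command --pt "1 -0.0005 0.001 0.03 0" --pt "1 0 0 0.03 0" --pt "1 0 0 0.03 0" --pt "1 0 0 0.03 0" --pt "1 0 0 0.02 0" --pt "1 0 0 0.009 0" --pt "1 0 0 0 0" --pt "-1 0 0 0 0" --pt "-1 0 0 0 0" --pt "-1 0 0 0 0" --pt "-1 0 0 0 0" --pt "-1 0 0 0 0" --pt "-1 0 0 0 0" --pt "-1 0 0 0 0" --newtons 25

```text
clock: 42.35
eef_pos: [578.1, -48.5, 75.8]
eef_rot: [-3.142, -0.0, 1.742]
wrist_force: [-2.2, 0.2, 3.3]
finger_gap: 55.8
finger_force: 25.0
```

```bash
python3 -c "
from h import *
go([460,244,150],-8.7)"
```

```text
tcp [578.1 -48.5  75.8] yang 9.79 shift [308.3 -66.7 -74.2] F [-2.2  0.2  3.3] gap 55.8 t 42.4 roll 0.323
```

Call:
arm_command --pt "-1 0 0 -0.015 0" --pt "-1 0 0 -0.03 0" --pt "-1 0 0 -0.03 0" --pt "-1 0.02 -0.0045 0 0" --pt "-1 0.038 -0.0082 0 0" --pt "-1 0.038 -0.0082 0 0" --pt "-1 0.038 -0.0082 0 0" --pt "-1 0.038 -0.0082 0 0" --pt "-1 0.038 -0.0082 0 0" --pt "-1 0.038 -0.0082 0 0" --pt "-1 0.038 -0.0082 0 0" --pt "-1 0.0223 -0.0048 0 0" --pt "-1 0 0 0 0.161" --pt "-1 0 0 0 0.162" --pt "-1 0 0 0.03 0" --pt "-1 0 0 0.015 0" --pt "-1 0 0 0.01 0" --pt "-1 0 0 0 0" --pt "-1 0 0 0 0"

```text
clock: 44.72
eef_pos: [460.2, 244.1, 96.3]
eef_rot: [3.141, -0.001, 1.419]
wrist_force: [-1.0, 0.0, -2.9]
finger_gap: 56.0
finger_force: 25.0
```

```bash
python3 -c "
from h import *
go([460,244,90],-8.7)"
```

```text
tcp [460.2 244.1  96.3] yang -8.71 shift [-0.2 -0.2  6.3] F [-1.   0.  -2.9] gap 56.0 t 44.7 roll -0.000
```

Call:
arm_command --pt "-1 0 0 0.004 0" --pt "-1 0 0 0.0023 0" --pt "-1 0 0 0 0" --pt "1 0 0 0 0" --pt "1 0 0 0 0" --pt "1 0 0 0 0" --pt "1 0 0 -0.03 0" --pt "1 0 0 -0.05 0" --pt "1 0 0 -0.05 0" --pt "1 0 0 -0.02 0" --pt "1 0 0 0 0" --pt "1 0 0 0 0"

```text
clock: 46.22
eef_pos: [459.6, 243.8, 238.0]
eef_rot: [-3.14, 0.001, 1.419]
wrist_force: [0.6, -0.6, -0.0]
finger_gap: 94.3
finger_force: 0.0
```

Run:
```python
from sq import *
go([460,244,90],-8.7)
blobs('wrist',132,150,[400,620,180,400]);blobs('wrist',155,172,[400,620,180,400]);blobs('scene',112,165,[430,650,-420,110])
shot('scene','end.png')
```

```text
tcp [459.6 243.8 238. ] yang -8.71 shift [  0.4   0.6 148. ] F [ 0.6 -0.6 -0. ] gap 94.3 t 46.2 roll -0.000
132 2750 [319. 123.] [472.6 340.9] [58.8 57.7] 81.3 z [139.8 147.3 149.7]
132 2777 [323. 240.] [461.4 243.5] [55.5 55.6] 81.2 z [137.5 146.2 147.8]
155 506 [318. 121.] [472.4 340.7] [17.5 17.4] 80.7 z [162.7 167.6 169.2]
155 366 [323. 252.] [461.2 242.9] [14.9 14. ] 80.8 z [160.4 168.3 169.6]
112 320 [157. 165.] [ 493.6 -351.4] [56.2 55.8] 26.2 z [113.4 118.  142.9]
112 425 [195. 180.] [ 503.5 -242.6] [62.7 59.4] 3.1 z [112.7 117.1 144.6]
```

View pics/end.png

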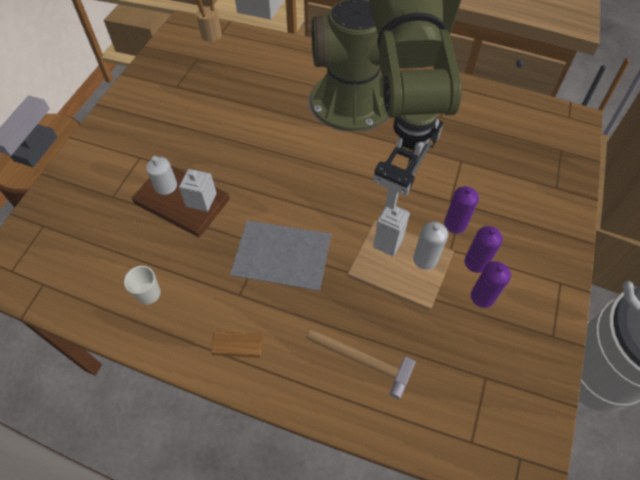

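The tall caddies are back at (391,230) and (431,245), within about 2 mm of their starts. The lids are on at (162,172) and (198,188), and the hammer hasn't moved. Handing in.

```bash
python3 -c "
from h import *
print(ticket.sign_off())"
```

```text
the job is handed in; nothing more can be done
None
```

I handed the job in: both lids are seated on their matching caddies, both tall caddies are back within about 2 mm of their starting spots, and the hammer was not touched; sign-off returned no verdict.

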